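# Unlock and open a two-part plaster mould

### The job

The plaster mould is locked by a square steel bar with a T-handle: draw the bar straight out of its sleeves, gently and in line with them all the way, so that it neither binds nor slews, until it is right clear of the mould, and leave it lying in the groove of its wooden rest. Then push the loose half of the mould (the one with the upright post) all the way back to its stop. Let go of everything, and leave the jar, bowl and brush where they are.

Things in the scene. Friction and masses are not known exactly. Their poses are not given: they have to be found in the camera images.
- mould: Fixed two-part white plaster mould on a 15 mm plywood base; position and yaw vary. Origin on the table at the middle of the parting line, z up. +x: the way the loose half opens; -y: the way the bar is drawn. Fixed half x -75 to 0 mm, loose half (closed) x 0 to 75, both y -62 to 62, top at z 90. Base x -115 to 175, y -70 to 70, and x -70 to 10 under the rest.
- sleeve_mouth (a point): Centre of the outer sleeve's mouth, where the bar comes out: 30 mm behind the parting line (mould x -30, y -62, z 106). Three steel sleeves in a row on the mould's top, y -62 to -36, -29 to 29 (on the loose half's tongue) and 36 to 62; each x -50 to -10, z 90 to 126; square bore 15.6 mm, floor at z 99. Same axes as the mould.
- rest_end (a point): Outer end of the groove floor of the wooden rest, a wall 42 mm wide (mould x -51 to -9) in line with the sleeves, from mould y -64 to -300. Its flat groove, 34 mm wide, floor 98.5 mm above the table, lips to 103.5, carries the drawn bar; no end stop. Beside the wall it is free down to the 15 mm plywood.
- bar: Loose steel bar, 14 mm square, 185 mm long, 0.25-0.5 kg, with a T-handle crossbar (round, 12 mm, 120 mm long, level) at its outer end. Origin on the bar's axis amid the crossbar, whose own axis is 5 mm higher; +y along the bar to its tip, x along the crossbar. At the start it is through all sleeves, axis 106 mm up, with 51 to 61 mm of bare bar between crossbar and sleeve; a few N draw it.
- bar_tip (a point): Centre of the inner end face of the bar, 185 mm along the bar's +y from bar. The bar is out when this point is past the sleeve mouth, towards the mould's -y.
- slide_half (a joint): Travel of the loose mould half along the mould's +x, m: 0 closed, 0.075 fully open at its stop. It cannot move while the bar is in. Stiff slide: about 3 N friction plus damping of 20 N per m/s; stays where left.
- post (a point): Middle of the upright wooden post on the loose half: 24 mm diameter, 90 to 150 mm above the table, this point 120 mm up. Closed, it stands at mould x 55, y 0, 65 mm past the sleeves; between it and the sleeves the mould's top is flat, at most 98 mm high. Moves with the loose half.
- jar: Bystander: closed amber glass jar, 60 mm diameter, 90 mm tall; origin under its centre.
- bowl: Bystander: white bowl, 100 mm diameter, 50 mm tall; origin under its centre.
- brush: Bystander: hand brush lying on the table; origin at its underside, brush along its x.
Not all that is in view belongs to the job. Of the things like the bar, leave any that is blue or green; of the rest the smaller one is meant.

How it is judged:
On the way, in this order (a step that is already met when the one before it is completed fails the run):
1. the bar is drawn right out of the sleeves and lies along its rest, with the mould still closed (y of bar_tip in the frame of mould between -0.17 and -0.066 m and x of bar_tip in the frame of mould between -0.048 and -0.012 m and z of bar_tip in the frame of mould between 0.099 and 0.114 m and x of bar in the frame of mould between -0.048 and -0.012 m and z of bar in the frame of mould between 0.099 and 0.114 m and value of joint slide_half below 0.01 m), for 0.2 s.
2. the loose half is pushed back to its stop (value of joint slide_half above 0.066 m), for 0.2 s.
At the end, for the whole second after the job is handed in: The bar lies at rest in the groove of its wooden rest: its tip outside the sleeves' outer face by 4 to 108 mm, both ends within 18 mm of the groove's centre line and at groove height (axis 99 to 114 mm up); the loose half stands still, within 9 mm of its open stop (joint above 0.066) (y of bar_tip in the frame of mould between -0.17 and -0.066 m and x of bar_tip in the frame of mould between -0.048 and -0.012 m and z of bar_tip in the frame of mould between 0.099 and 0.114 m and x of bar in the frame of mould between -0.048 and -0.012 m and z of bar in the frame of mould between 0.099 and 0.114 m and value of joint slide_half above 0.066 m and linear speed of bar below 0.01 m/s and velocity of joint slide_half below 0.005 m/s); the robot touches nothing.
It fails at once if the bar is wrenched against the sleeves or the rest (over 25 N) (contact force between bar and mould above 25 N).
It fails at once if the bar is slewed out of line with the sleeves (over 0.05 rad, 3 degrees) (angle between the y axis of bar and the y axis of mould, either way round above 0.05 rad).
It fails at once if the loose half is forced while the bar is still in (value of joint slide_half above 0.012 m and y of bar_tip in the frame of mould above -0.062 m).
It fails at once if the jar, bowl or brush is disturbed (over 25 mm) (distance of any of jar, bowl, brush from where it was at the start of the episode above 0.025 m).
It also fails if it takes over 51 s, if anything falls off the work surface, if the arm or the gripper's body presses on something with over 40 N, if the wrist force passes 120 N, or if a joint passes its speed limit or range.

### The arm

A 7-joint arm with a two-finger parallel gripper is mounted at the origin on the work surface. World frame = base frame: x ahead of the robot, y to its left, z up, the work surface at z = 0. Lengths are in m, angles in rad, forces in N, time in s.
With the tool pointing down it reaches from about 0.4 to 0.9 m from the base axis. Payload 5.5 kg.
Tool frame: the origin (TCP) lies on the centre line of the jaws, within the pads' length; the fingertips stand tcp_to_tips ahead of it and the grasp point (between the pads) lies 5 mm behind it (tcp_to_tips is the distance from the TCP to the fingertips, in m); z points along the fingers, y is the line along which they close (so a half turn about z gives the same grasp; the last joint's range is limited). The gripper opens to 85 mm and grips with 20 to 120 N. Pads are 22 mm wide; open, the fingers measure 114 mm over their backs; the gripper's body (76 mm by 85 mm) begins 54 mm behind the grasp point. The pads swing forward as they close: fully open they stand 13 mm farther back than shut.
Start: joints at [-0.965, 0.501, -0.427, 1.55, 0.221, 1.138, -0.21], TCP at [0.218, 0.612, 0.245] pointing down, gripper open.
Joint ranges: [-2.88, 2.88], [-0.31, 2.03], [-1.54, 1.56], [0.2, 2.42], [-1.41, 4.55], [0.19, 2.02], [-2.57, 2.57]. Speed limits (rad/s): [2.57, 2.57, 3.14, 3.14, 3.14, 3.14, 3.14].

### API

Orientations are given as a unit quaternion [w, x, y, z].
In Python, from workcell import state, camera, close_job, tcp_to_tips gives the robot as it stands. The module is installed in compiled form; this text tells all that it offers.
- The arm moves only by the tool jog_arm, never from a script. Its argument "targets" is a list of rows, each a list of 2 entries, a list of its own where there are three numbers: the shift along the tool's x, y, z scaled (see below), then the turn, a rotation vector about the tool's x, y, z scaled (see below). In form: [[[dx, dy, dz], [wx, wy, wz]], ...]. A call has 1 to 12 rows; each row shifts and turns the commanded pose from where the row before left it, along the tool's axes as they then stand; what a row does not reach is not made up. The controller multiplies each number of a shift by 0.03 m and each number of a turn by 90 degrees. A row lasts 1/12 s, in which the tool goes at most 41.7 mm and 7.16 degrees, less where a joint would pass 70% of its speed; a pose out of reach is approached as far as the arm can. A call with a number of a shift or a turn outside -1 to 1 is refused whole. A call with a gripper value outside its range is refused whole. "grip" is the gripper command: -1 is shut, 1 is fully open, values between are in proportion, set as the call begins (left out, the last holds). The fingers move at their own pace and stop on an object; "force" is the grip in N (left out, the last holds). Time passes only in rows, so rows that do not move let the fingers close. It gives the time, the measured TCP pose, the force, the opening and the grip force at its end, in the units of the state.
- state(): the state, without advancing time (a new reading comes with each control period).
- camera(name): name is "side" or "top"; returns a dict with "pixels" (480x640x3 uint8, red, green, blue), "depth" (480x640 float32, m along the optical axis (not along the pixel's ray), 0 where there is no reading), "K" (3x3 intrinsics, pixels), "view" (4x4, takes a point from world to camera coordinates). Camera axes: x right, y down, z forward; pixel columns grow to the right and rows downward; lengths in m; the calibration is good to about 2 mm. A picture is of the moment at which its call begins.
- close_job(): hands the job in; it is judged then, once.
The state is a dict: "time": time; "q": joint angles; "dq": joint speeds; "effort": joint torques, N m; "eef_pos": TCP position; "ee_rot": TCP orientation; "ft_force": force on the tool from outside, world axes, zero at the start; "ft_torque": the same for the moment, N m; "gripper_width": finger opening in m; "finger_force": force on a finger pad.
Only numpy, scipy, OpenCV 4.12 (cv2) and the standard library are available. Lean on these libraries where they do the work, as an engineer would, in place of code of your own. Each camera call takes 0.05 s, during which the arm holds its last target. There are 200 camera calls.

## Working session

There is one attempt and no reset: what is moved stays moved. The work goes in short steps, Python scripts to look and compute and a tool call to move; the robot and the scene stay as the last step left them, time stands still between calls to the robot, and variables do not carry over. Pictures are saved under pics/ and viewed, at most 10 in all, crops included, and the job is handed in when it is done.

Besides the shell and the picture viewer there is one more tool, called after ">>>" by a JSON object that holds its "method" and its "body". jog_arm: Moves the arm, as the interface text tells. Shifts and turns lie within -1 to 1; 1 stands for 0.03 m of shift or 90 degrees of turn. Its arguments: {"type":"object","properties":{"targets":{"type":"array","items":{"type":"array"}},"grip":{"type":"number"},"force":{"type":"number"}},"required":["targets"]}

```bash
mkdir -p pics; cat > h.py <<'E'
import numpy as np, cv2
from workcell import state, camera, tcp_to_tips
def snap(n):
    c=camera(n); np.savez(f'{n}.npz',**c); return c
def ray(c,u,v):
    K,V=np.array(c['K']),np.array(c['view']); R,t=V[:3,:3],V[:3,3]
    d=R.T@np.linalg.solve(K,[u,v,1.]); return -R.T@t,d
def onz(c,u,v,z):
    o,d=ray(c,u,v); return o+d*(z-o[2])/d[2]
def cloud(c):
    K,V=np.array(c['K']),np.array(c['view']); D=c['depth']
    v,u=np.mgrid[:480,:640]; P=np.stack([(u-K[0,2])/K[0,0]*D,(v-K[1,2])/K[1,1]*D,D],-1)
    return (P-V[:3,3])@V[:3,:3]
E
python3 - <<'E'
from h import *
print(state(),tcp_to_tips)
for n in('top','side'):
    c=snap(n); cv2.imwrite(f'pics/{n}0.png',c['pixels'][:,:,::-1]); print(n,c['K'],c['view'])
E
```

```text
{'time': 0.0, 'q': array([-0.96482663,  0.50183062, -0.42680623,  1.55148827,  0.22078036,
        1.138314  , -0.21031929]), 'dq': array([ 1.89806980e-03, -1.57671406e-03, -2.12997828e-03,  9.88884908e-04,
       -3.84457351e-05, -5.88707292e-04,  2.93947114e-04]), 'effort': array([-6.33029267e-04, -5.69513726e+01, -5.81680566e+00, -2.80942994e+01,
        1.05116548e-02,  1.18926511e-02,  3.12192107e-06]), 'eef_pos': array([0.21825921, 0.61152577, 0.24425554]), 'ee_rot': array([-2.07890221e-04,  1.70523286e-01,  9.85353147e-01, -9.70419843e-04]), 'ft_force': array([-0.13413404, -0.06903664,  0.0257791 ]), 'ft_torque': array([ 0.0155868 , -0.02727371,  0.03205328]), 'finger_force': 0.0, 'gripper_width': 0.08570294023528259} 0.014
top [[539.60094593   0.         320.38330482]
 [  0.         539.60094593 234.66348308]
 [  0.           0.           1.        ]] [[-0.03032606 -0.99941105 -0.0160587   0.01311254]
 [-0.99678935  0.0314298  -0.07364215  0.49939473]
 [ 0.0741035   0.01377387 -0.99715543  1.55062994]
 [ 0.          0.          0.          1.        ]]
side [[439.62869024   0.         317.6250685 ]
 [  0.         439.62869024 236.57646886]
 [  0.           0.           1.        ]] [[ 0.89477547 -0.44597111  0.02205952 -0.45069944]
 [-0.23730885 -0.51681198 -0.82255084  0.18674742]
 [ 0.37823454  0.7307634  -0.56826357  0.94487326]
 [ 0.          0.          0.          1.        ]]
```

View pics/top0.png

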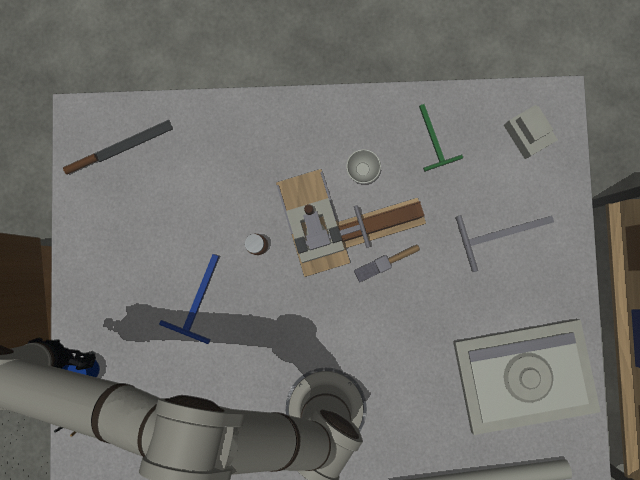

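View pics/side0.png

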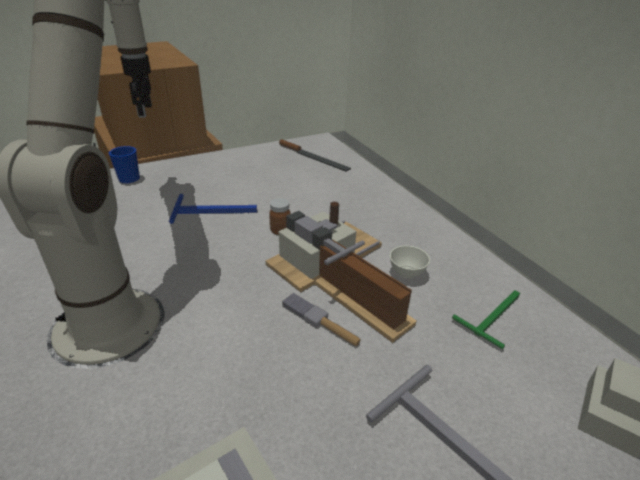

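Four T-bars in the top view:
- **Blue**, (185,330): excluded by colour.
- **Green**, (440,160): excluded by colour.
- **Large grey**, (470,240): lies free on the table.
- **Small grey**, crossbar at (362,226): sits in the mould's sleeves and is the smaller grey one, so it is the one meant.

I'll confirm this in an enlarged crop while measuring.

```bash
python3 - <<'E'
from h import *
c=dict(np.load('top.npz')); P=cloud(c); px=c['pixels']
cv2.imwrite('pics/crop.png',cv2.resize(px[160:290,260:440,::-1],(720,520),interpolation=cv2.INTER_CUBIC))
hsv=cv2.cvtColor(px,cv2.COLOR_RGB2HSV)
roi=np.zeros((480,640),bool); roi[160:290,270:430]=1
X,Y,Z=P[...,0],P[...,1],P[...,2]
def show(n,m):
    m=roi&m; k,l,s,_=cv2.connectedComponentsWithStats(m.astype(np.uint8)); 
    if k<2: print(n,'none');return
    m=l==1+s[1:,4].argmax(); Q=P[m].astype(np.float32); r=cv2.minAreaRect(Q[:,:2])
    print(n,m.sum(),'z',np.median(Q[:,2]),'rect',r,cv2.boxPoints(r).round(4).tolist(),'mean',Q.mean(0))
for r,cc in((262,320),(185,300),(215,400),(226,362),(240,362),(232,345),(228,318),(208,310),(220,296)): print(r,cc,px[r,cc],hsv[r,cc],P[r,cc].round(4))
show('ply',(abs(Z-.015)<.008)&(hsv[...,1]>60))
show('rest',(abs(Z-.100)<.008)&(hsv[...,1]>60))
show('cross',(Z>.105)&(Z<.125)&(hsv[...,1]<60)&(np.arange(640)[None]>350))
show('sleeves',(Z>.118)&(Z<.134)&(hsv[...,1]<80))
show('post',(Z>.14)&(Z<.16))
E
```

```text
262 320 [133 115  87] [ 18  88 133] [0.4202 0.0012 0.0181]
185 300 [132 114  88] [ 18  85 132] [0.647  0.0528 0.0203]
215 400 [89 66 49] [ 13 115  89] [ 0.5413 -0.225   0.0965]
226 362 [109 109 115] [120  13 115] [ 0.5123 -0.1177  0.1176]
240 362 [147 127  95] [ 18  90 147] [ 0.4803 -0.1227  0.0175]
232 345 [114 113 119] [125  13 119] [ 0.4978 -0.0711  0.1115]
228 318 [114 113 120] [124  15 120] [0.5125 0.0026 0.0959]
208 310 [69 51 43] [ 9 96 69] [0.562  0.0214 0.1507]
220 296 [137 139 130] [ 37  17 139] [0.5373 0.0633 0.0902]Traceback (most recent call last):
  File "<stdin>", line 13, in <module>
  File "<stdin>", line 10, in show
cv2.error: OpenCV(4.12.0) /io/opencv/modules/imgproc/src/convhull.cpp:143: error: (-215:Assertion failed) total >= 0 && (depth == CV_32F || depth == CV_32S) in function 'convexHull'
```

View pics/crop.png

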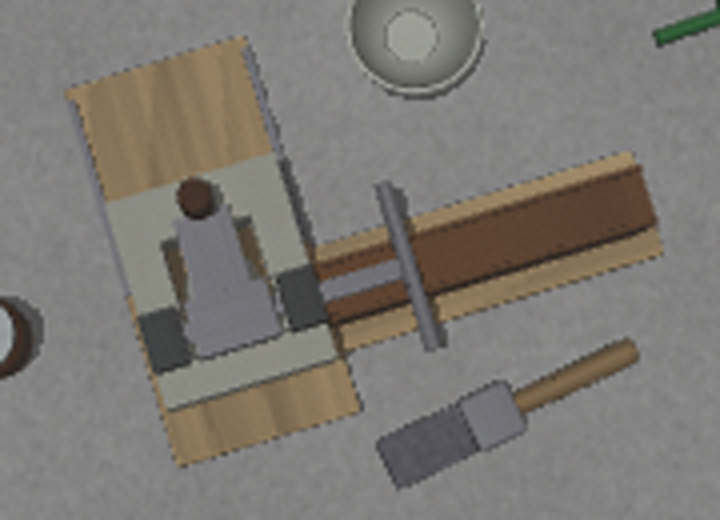

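The crop shows the small grey T-bar entering the mould's outer sleeve. Its bare bar is at crop (360,278) and its crossbar runs from (383,185) to (435,348). It is the bar meant.

```bash
python3 - <<'E'
from h import *
c=dict(np.load('top.npz')); P=cloud(c).astype(np.float32); px=c['pixels']
hsv=cv2.cvtColor(px,cv2.COLOR_RGB2HSV); S=hsv[...,1]
roi=np.zeros((480,640),bool); roi[160:290,270:430]=1
Z=P[...,2]; col=np.arange(640)[None]
def show(n,m):
    m=roi&m; k,l,s,_=cv2.connectedComponentsWithStats(m.astype(np.uint8))
    m=l==1+s[1:,4].argmax(); Q=np.ascontiguousarray(P[m]); r=cv2.minAreaRect(np.ascontiguousarray(Q[:,:2]))
    vx=cv2.fitLine(np.ascontiguousarray(Q[:,:2]),cv2.DIST_L2,0,.01,.01).ravel()
    print(n,m.sum(),'z',np.median(Q[:,2]).round(4),'c',np.round(r[0],4),'size',np.round(r[1],4),'ang',round(r[2],2),cv2.boxPoints(r).round(4).tolist(),'line deg',np.degrees(np.arctan2(vx[1],vx[0])).round(2),'mean',Q.mean(0))
show('ply',(abs(Z-.017)<.007)&(S>60)&(col<352))
show('rest',(abs(Z-.098)<.01)&(S>60)&(col>365))
show('cross',(Z>.105)&(Z<.125)&(S<60)&(col>350))
show('bare',(Z>.105)&(Z<.125)&(S<60)&(col>341)&(col<356))
show('post',(Z>.14)&(Z<.16))
m=roi&(Z>.08)&(S<60)&(col<342)
show('white',m&(abs(Z-.09)<.01))
show('mould',m)
# side view crossbar midpoint check
E
```

```text
ply 1189 z 0.0156 c [0.6336 0.0462] size [0.0889 0.1381] ang 15.04 [[0.5727999806404114, 0.10130000114440918], [0.6086000204086304, -0.03200000151991844], [0.6945000290870667, -0.008999999612569809], [0.6586999893188477, 0.12439999729394913]] line deg -74.84 mean [0.6341767  0.04621677 0.01559691]
rest 889 z 0.0995 c [ 0.5368 -0.2044] size [0.0422 0.1656] ang 15.3 [[0.49459999799728394, -0.13009999692440033], [0.5382999777793884, -0.2897999882698059], [0.5789999961853027, -0.27869999408721924], [0.5353000164031982, -0.11900000274181366]] line deg -73.96 mean [ 0.5370125  -0.20681886  0.09960304]
cross 237 z 0.1151 c [ 0.5096 -0.1044] size [0.119  0.0385] ang 15.43 [[0.4472000002861023, -0.10170000046491623], [0.45739999413490295, -0.1387999951839447], [0.5720999836921692, -0.10719999670982361], [0.5619000196456909, -0.07000000029802322]] line deg 15.09 mean [ 0.5118987  -0.11304716  0.11495292]
bare 77 z 0.1131 c [ 0.503  -0.0808] size [0.0141 0.04  ] ang 14.18 [[0.49129998683929443, -0.06319999694824219], [0.5011000037193298, -0.10199999809265137], [0.5146999955177307, -0.0984999984
[... 304 characters left out ...]
9], [0.5679000020027161, 0.041099999099969864]] line deg 17.89 mean [0.56169426 0.02659038 0.1499806 ]
white 997 z 0.0913 c [0.5353 0.019 ] size [0.0953 0.1237] ang 14.81 [[0.4733999967575073, 0.06669999659061432], [0.5051000118255615, -0.05290000140666962], [0.5971999764442444, -0.028599999845027924], [0.565500020980835, 0.09099999815225601]] line deg -75.16 mean [0.5430101  0.02108672 0.0913638 ]
mould 2202 z 0.0939 c [0.483  0.0015] size [0.2058 0.1301] ang 15.26 [[0.36660000681877136, 0.03720000013709068], [0.4007999897003174, -0.08829999715089798], [0.599399983882904, -0.03420000150799751], [0.5651000142097473, 0.09130000323057175]] line deg 14.11 mean [0.5049197  0.01067786 0.10801028]
```

>>> {"method": "jog_arm", "body": {"targets": [[[0, 0, 0], [0, 0, 0.0767]], [[0, 0, 0], [0, 0, 0.0767]], [[0, 0, 0], [0, 0, 0.0767]], [[0, 0, 0], [0, 0, 0.0767]], [[0, 0, 0], [0, 0, 0.0767]], [[0, 0, 0], [0, 0, 0.0767]], [[0, 0, 0], [0, 0, 0.0767]], [[0, 0, 0], [0, 0, 0.0767]], [[0, 0, 0], [0, 0, 0]], [[0, 0, 0], [0, 0, 0]]]}}

```text
time: 0.93
eef_pos: [0.2182, 0.6119, 0.2448]
ee_rot: [0.0, 0.606, 0.795, -0.0]
ft_force: [0.5, 0.3, -0.4]
gripper_width: 0.0855
finger_force: 0.0
```

```bash
cat >> h.py <<'E'
from scipy.spatial.transform import Rotation as Ro
O=np.array([.5085,.012,0]); YAW=15.2
M=Ro.from_euler('z',YAW,degrees=True).as_matrix()
def tomould(p): return M.T@(np.asarray(p)-O)
RD=np.column_stack([M[:,1],M[:,0],[0,0,-1]])
def rep(goal=None):
    s=state(); R=Ro.from_quat(s['ee_rot'],scalar_first=True).as_matrix()
    print('t',s['time'],'mould tcp',tomould(s['eef_pos']).round(4),'w',s['gripper_width'],'F(mould)',(M.T@s['ft_force']).round(2),'q',s['q'].round(2))
    print('turn left (deg,tool)',Ro.from_matrix(R.T@RD).as_rotvec(degrees=True).round(2))
    if goal is not None: print('shift left/0.03 (tool)',(R.T@(M@np.array(goal)+O-s['eef_pos'])/.03).round(3))
E
python3 -c "
from h import *
rep((-.030,-.091,.23))"
```

```text
t 0.9333 mould tcp [-0.1228  0.655   0.2448] w 0.0854972699490863 F(mould) [ 0.55  0.15 -0.4 ] q [-1.1   0.48 -0.23  1.56  0.12  1.12 -1.09]
turn left (deg,tool) [-0.02  0.05  0.16]
shift left/0.03 (tool) [-24.876   3.027   0.515]
```

>>> {"method": "jog_arm", "body": {"targets": [[[-0.95, 0.115, 0], [0, 0, 0]], [[-0.95, 0.115, 0], [0, 0, 0]], [[-0.95, 0.115, 0], [0, 0, 0]], [[-0.95, 0.115, 0], [0, 0, 0]], [[-0.95, 0.115, 0], [0, 0, 0]], [[-0.95, 0.115, 0], [0, 0, 0]], [[-0.95, 0.115, 0], [0, 0, 0]], [[-0.95, 0.115, 0], [0, 0, 0]], [[-0.95, 0.115, 0], [0, 0, 0]], [[-0.95, 0.115, 0], [0, 0, 0]], [[-0.95, 0.115, 0], [0, 0, 0]], [[-0.95, 0.115, 0], [0, 0, 0]]], "grip": -0.44, "force": 20}}

```text
time: 1.93
eef_pos: [0.348, 0.2915, 0.2453]
ee_rot: [0.0, 0.606, 0.795, 0.0]
ft_force: [0.7, -0.7, -0.5]
gripper_width: 0.0238
finger_force: 0.0
```

>>> {"method": "jog_arm", "body": {"targets": [[[-0.95, 0.115, 0], [0, 0, 0]], [[-0.95, 0.115, 0], [0, 0, 0]], [[-0.95, 0.115, 0], [0, 0, 0]], [[-0.95, 0.115, 0], [0, 0, 0]], [[-0.95, 0.115, 0], [0, 0, 0]], [[-0.95, 0.115, 0], [0, 0, 0]], [[-0.95, 0.115, 0], [0, 0, 0]], [[-0.95, 0.115, 0], [0, 0, 0]], [[-0.95, 0.115, 0], [0, 0, 0]], [[-0.95, 0.115, 0], [0, 0, 0]], [[0, 0, 0], [0, 0, 0]], [[0, 0, 0], [0, 0, 0]]]}}

```text
time: 2.93
eef_pos: [0.4557, 0.0252, 0.2452]
ee_rot: [0.0, 0.608, 0.794, -0.0]
ft_force: [0.0, 0.8, 0.0]
gripper_width: 0.0239
finger_force: 0.0
```

```bash
python3 -c "
from h import *
rep((-.030,-.091,.16))"
```

```text
t 2.9333 mould tcp [-0.0475  0.0265  0.2452] w 0.02386751816104493 F(mould) [0.23 0.76 0.04] q [-0.28  0.12  0.18  2.03 -0.03  0.99  0.17]
turn left (deg,tool) [-0.02  0.02 -0.11]
shift left/0.03 (tool) [-3.916  0.592  2.842]
```

>>> {"method": "jog_arm", "body": {"targets": [[[-0.8, 0.12, 0], [0, 0, 0]], [[-0.8, 0.12, 0], [0, 0, 0]], [[-0.8, 0.12, 0], [0, 0, 0]], [[-0.8, 0.12, 0], [0, 0, 0]], [[-0.72, 0.11, 0.4], [0, 0, -0.001]], [[0, 0, 0.8], [0, 0, 0]], [[0, 0, 0.8], [0, 0, 0]], [[0, 0, 0.8], [0, 0, 0]], [[0, 0, 0], [0, 0, 0]], [[0, 0, 0], [0, 0, 0]]]}}

```text
time: 3.77
eef_pos: [0.5021, -0.0807, 0.1604]
ee_rot: [-0.002, 0.606, 0.795, -0.001]
ft_force: [0.4, 0.2, -0.1]
gripper_width: 0.0241
finger_force: 0.0
```

```bash
python3 - <<'E'
from h import *
rep((-.030,-.091,.12))
for n in('top','side'):
    c=snap(n)
    r=(160,290,260,440) if n=='top' else (180,340,250,430)
    cv2.imwrite(f'pics/{n}1.png',cv2.resize(c['pixels'][r[0]:r[1],r[2]:r[3],::-1],None,fx=3.6,fy=3.6,interpolation=cv2.INTER_CUBIC))
E
```

```text
t 3.7667 mould tcp [-0.0305 -0.0877  0.1604] w 0.024079268530026413 F(mould) [ 0.4   0.12 -0.05] q [-0.1   0.33  0.25  1.99 -0.11  0.83  0.48]
turn left (deg,tool) [-0.19 -0.1   0.2 ]
shift left/0.03 (tool) [-0.111  0.021  1.345]
```

View pics/side1.png

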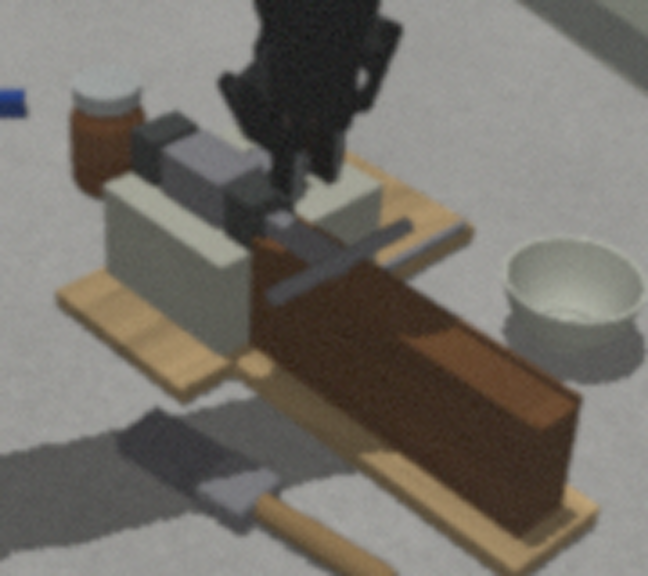

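The side crop shows the fingers, at (292,190) and (335,175), straddling the bare bar just outside the sleeve. The crossbar runs from (270,297) to (410,225). I'll lower them, keeping the jaws loose around the bar.

>>> {"method": "jog_arm", "body": {"targets": [[[-0.1, 0.02, 0.4], [0, 0, 0.002]], [[0, 0, 0.4], [0, 0, 0]], [[0, 0, 0.25], [0, 0, 0]], [[0, 0, 0.15], [0, 0, 0]], [[0, 0, 0.1], [0, 0, 0]], [[0, 0, 0], [0, 0, 0]], [[0, 0, 0], [0, 0, 0]]]}}

```text
time: 4.45
eef_pos: [0.5048, -0.0849, 0.1225]
ee_rot: [0.0, 0.608, 0.794, 0.0]
ft_force: [-0.1, 0.2, -0.8]
gripper_width: 0.0239
finger_force: 0.0
```

```bash
python3 - <<'E'
from h import *
rep((-.030,-.091,.12))
c=snap('side'); 
cv2.imwrite('pics/side2.png',cv2.resize(c['pixels'][200:290,290:400,::-1],None,fx=6,fy=6,interpolation=cv2.INTER_CUBIC))
E
```

```text
t 4.45 mould tcp [-0.029  -0.0926  0.1225] w 0.023940377601107024 F(mould) [ 0.01  0.24 -0.77] q [-0.09  0.4   0.24  2.01 -0.14  0.74  0.5 ]
turn left (deg,tool) [ 0.01  0.   -0.16]
shift left/0.03 (tool) [ 0.052 -0.033  0.082]
```

View pics/side2.png

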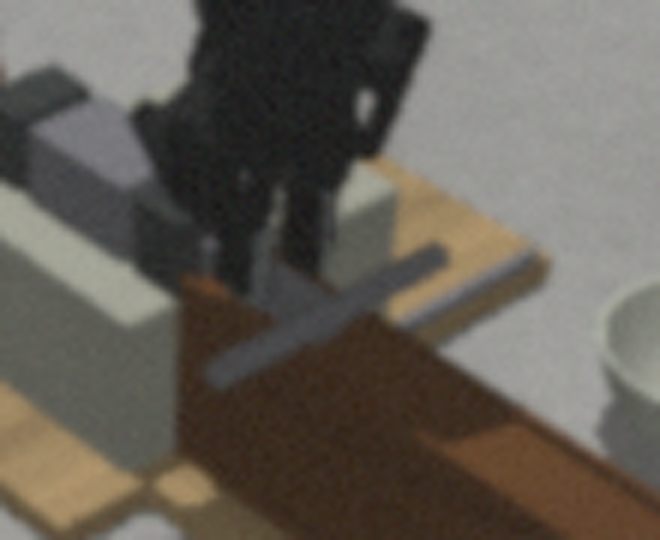

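The crop shows the fingers, at (235,285) and (300,260), on either side of the bar, sleeve-side of the crossbar. I'll lower 2 mm more and draw slowly, pushing on the crossbar's inner face.

>>> {"method": "jog_arm", "body": {"targets": [[[0, -0.03, 0.07], [0, 0, -0.0015]], [[-0.08, 0, 0], [0, 0, 0]], [[-0.08, 0, 0], [0, 0, 0]], [[-0.08, 0, 0], [0, 0, 0]], [[-0.08, 0, 0], [0, 0, 0]], [[-0.08, 0, 0], [0, 0, 0]], [[-0.08, 0, 0], [0, 0, 0]], [[-0.08, 0, 0], [0, 0, 0]], [[-0.08, 0, 0], [0, 0, 0]], [[-0.08, 0, 0], [0, 0, 0]], [[-0.08, 0, 0], [0, 0, 0]], [[-0.08, 0, 0], [0, 0, 0]]]}}

```text
time: 5.5
eef_pos: [0.5105, -0.1106, 0.12]
ee_rot: [-0.0, 0.607, 0.794, -0.0]
ft_force: [-0.6, 1.7, -0.7]
gripper_width: 0.0239
finger_force: 1.0
```

```bash
python3 -c "
from h import *
rep((-.030,-.263,.12))"
```

```text
t 5.5 mould tcp [-0.0302 -0.1188  0.12  ] w 0.02390055033114523 F(mould) [-0.16  1.77 -0.71] q [-0.04  0.42  0.24  1.99 -0.14  0.75  0.56]
turn left (deg,tool) [-0.02 -0.02 -0.  ]
shift left/0.03 (tool) [-4.805  0.006  0.   ]
```

>>> {"method": "jog_arm", "body": {"targets": [[[-0.08, 0, 0], [0, 0, 0]], [[-0.08, 0, 0], [0, 0, 0]], [[-0.08, 0, 0], [0, 0, 0]], [[-0.08, 0, 0], [0, 0, 0]], [[-0.08, 0, 0], [0, 0, 0]], [[-0.08, 0, 0], [0, 0, 0]], [[-0.08, 0, 0], [0, 0, 0]], [[-0.08, 0, 0], [0, 0, 0]], [[-0.08, 0, 0], [0, 0, 0]], [[-0.08, 0, 0], [0, 0, 0]], [[-0.08, 0, 0], [0, 0, 0]], [[-0.08, 0, 0], [0, 0, 0]]]}}

```text
time: 6.5
eef_pos: [0.5182, -0.1386, 0.1202]
ee_rot: [-0.0, 0.607, 0.794, -0.0]
ft_force: [-1.8, 2.0, -1.7]
gripper_width: 0.0242
finger_force: 0.9
```

```bash
python3 - <<'E'
from h import *
rep((-.030,-.263,.12))
c=snap('side'); 
cv2.imwrite('pics/side3.png',cv2.resize(c['pixels'][200:320,270:430,::-1],None,fx=4.5,fy=4.5,interpolation=cv2.INTER_CUBIC))
E
```

```text
t 6.5 mould tcp [-0.0301 -0.1479  0.1202] w 0.02415309607217868 F(mould) [-1.23  2.38 -1.68] q [ 0.01  0.44  0.25  1.96 -0.15  0.76  0.61]
turn left (deg,tool) [-0.   -0.   -0.02]
shift left/0.03 (tool) [-3.837  0.005  0.006]
```

View pics/side3.png

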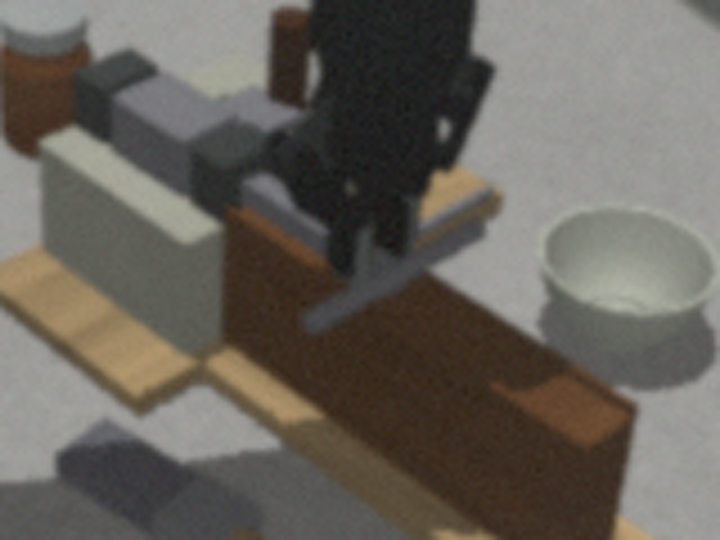

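The crop shows the bar being drawn straight. The crossbar, (305,325) to (485,230), is in front of the fingers and the longer bare bar is visible at (290,205). I'll continue.

>>> {"method": "jog_arm", "body": {"targets": [[[-0.08, 0, 0], [0, 0, 0]], [[-0.08, 0, 0], [0, 0, 0]], [[-0.08, 0, 0], [0, 0, 0]], [[-0.08, 0, 0], [0, 0, 0]], [[-0.08, 0, 0], [0, 0, 0]], [[-0.08, 0, 0], [0, 0, 0]], [[-0.08, 0, 0], [0, 0, 0]], [[-0.08, 0, 0], [0, 0, 0]], [[-0.08, 0, 0], [0, 0, 0]], [[-0.08, 0, 0], [0, 0, 0]], [[-0.08, 0, 0], [0, 0, 0]], [[-0.08, 0, 0], [0, 0, 0]]]}}

```text
time: 7.55
eef_pos: [0.5258, -0.1664, 0.1202]
ee_rot: [-0.0, 0.608, 0.794, 0.0]
ft_force: [-0.7, 1.8, 0.2]
gripper_width: 0.0241
finger_force: 1.4
```

>>> {"method": "jog_arm", "body": {"targets": [[[-0.08, 0, 0], [0, 0, 0]], [[-0.08, 0, 0], [0, 0, 0]], [[-0.08, 0, 0], [0, 0, 0]], [[-0.08, 0, 0], [0, 0, 0]], [[-0.08, 0, 0], [0, 0, 0]], [[-0.08, 0, 0], [0, 0, 0]], [[-0.08, 0, 0], [0, 0, 0]], [[-0.08, 0, 0], [0, 0, 0]], [[-0.08, 0, 0], [0, 0, 0]], [[-0.08, 0, 0], [0, 0, 0]], [[-0.08, 0, 0], [0, 0, 0]], [[-0.08, 0, 0], [0, 0, 0]]]}}

```text
time: 8.55
eef_pos: [0.5333, -0.1941, 0.1202]
ee_rot: [-0.0, 0.607, 0.794, 0.0]
ft_force: [-0.4, 2.9, 1.8]
gripper_width: 0.0241
finger_force: 1.6
```

```bash
cat > bar.py <<'E'
from h import *
rep((-.030,-.263,.12))
c=snap('top'); P=cloud(c); L=(P-O)@M
S=cv2.cvtColor(c['pixels'],cv2.COLOR_RGB2HSV)[...,1]
m=(L[...,2]>.106)&(L[...,2]<.121)&(S<60)&(L[...,1]<-.066)&(L[...,1]>-.32)
a=m&(abs(L[...,0]+.03)>.026)&(abs(L[...,0]+.03)<.07); b=m&(abs(L[...,0]+.03)<.016)&(L[...,1]>-.2)
for n,k in(('crossbar',a),('bar',b)):
    q=L[k]
    if len(q)<5: print(n,len(q)); continue
    f=np.polyfit(q[:,0],q[:,1],1) if n=='crossbar' else np.polyfit(q[:,1],q[:,0],1)
    print(n,len(q),'min',q.min(0).round(4),'max',q.max(0).round(4),'mean',q.mean(0).round(4),'slope deg',np.degrees(f[0]).round(2))
E
python3 bar.py
```

```text
t 8.55 mould tcp [-0.0301 -0.2054  0.1202] w 0.024107786132001274 F(mould) [0.38 2.92 1.78] q [ 0.1   0.49  0.25  1.88 -0.16  0.8   0.71]
turn left (deg,tool) [-0.   -0.01 -0.02]
shift left/0.03 (tool) [-1.919  0.004  0.006]
crossbar 0
bar 199 min [-0.0367 -0.1711  0.1066] max [-0.0222 -0.0661  0.1201] mean [-0.0296 -0.1195  0.113 ] slope deg 0.09
```

>>> {"method": "jog_arm", "body": {"targets": [[[-0.08, 0, 0], [0, 0, 0]], [[-0.08, 0, 0], [0, 0, 0]], [[-0.08, 0, 0], [0, 0, 0]], [[-0.08, 0, 0], [0, 0, 0]], [[-0.08, 0, 0], [0, 0, 0]], [[-0.08, 0, 0], [0, 0, 0]], [[-0.08, 0, 0], [0, 0, 0]], [[-0.08, 0, 0], [0, 0, 0]], [[-0.08, 0, 0], [0, 0, 0]], [[-0.08, 0, 0], [0, 0, 0]], [[-0.08, 0, 0], [0, 0, 0]], [[-0.08, 0, 0], [0, 0, 0]]]}}

```text
time: 9.6
eef_pos: [0.5409, -0.2219, 0.1202]
ee_rot: [-0.0, 0.607, 0.794, 0.0]
ft_force: [-0.9, 4.1, 1.8]
gripper_width: 0.0241
finger_force: 1.8
```

>>> {"method": "jog_arm", "body": {"targets": [[[-0.08, 0, 0], [0, 0, 0]], [[-0.08, 0, 0], [0, 0, 0]], [[-0.08, 0, 0], [0, 0, 0]], [[-0.08, 0, 0], [0, 0, 0]], [[-0.08, 0, 0], [0, 0, 0]], [[-0.08, 0, 0], [0, 0, 0]], [[-0.08, 0, 0], [0, 0, 0]], [[-0.08, 0, 0], [0, 0, 0]], [[-0.04, 0, 0], [0, 0, 0]], [[-0.02, 0, 0], [0, 0, 0]], [[0, 0, 0], [0, 0, 0]], [[0, 0, 0], [0, 0, 0]]]}}

```text
time: 10.6
eef_pos: [0.5463, -0.2424, 0.1202]
ee_rot: [0.0, 0.608, 0.794, -0.0]
ft_force: [0.1, 2.0, 0.4]
gripper_width: 0.0239
finger_force: 1.1
```

```bash
python3 bar.py
```

```text
t 10.6 mould tcp [-0.0302 -0.2554  0.1202] w 0.02393156226474579 F(mould) [0.58 1.93 0.37] q [ 0.18  0.53  0.26  1.8  -0.18  0.83  0.78]
turn left (deg,tool) [-0.    0.03 -0.02]
shift left/0.03 (tool) [-0.254  0.007  0.006]
crossbar 0
bar 213 min [-0.0366 -0.1997  0.1064] max [-0.0223 -0.0893  0.1203] mean [-0.0297 -0.1444  0.1128] slope deg 0.13
```

The bar is out. Its tip is at about mould y −0.089, within 0.2° of straight and centred in the groove. Next I'll back off 3 mm, rise, shut the gripper and go behind the post.

>>> {"method": "jog_arm", "body": {"targets": [[[0.1, 0, 0], [0, 0, 0]], [[0, 0, 0], [0, 0, 0]], [[0, 0, -0.3], [0, 0, 0]], [[0, 0, -0.6], [0, 0, 0]], [[0, 0, -0.75], [0, 0, 0]], [[0, 0, -0.75], [0, 0, 0]], [[0, 0, -0.75], [0, 0, 0]], [[0, 0, 0], [0, 0, 0]]]}}

```text
time: 11.32
eef_pos: [0.5484, -0.2411, 0.2205]
ee_rot: [0.005, 0.608, 0.794, 0.001]
ft_force: [1.3, -0.0, 0.8]
gripper_width: 0.0239
finger_force: 0.0
```

>>> {"method": "jog_arm", "body": {"targets": [[[0.75, 0.12, 0], [0, 0, 0]], [[0.75, 0.12, 0], [0, 0, 0]], [[0.75, 0.12, 0], [0, 0, 0]], [[0.75, 0.12, 0], [0, 0, 0]], [[0.75, 0.12, 0], [0, 0, 0]], [[0.75, 0.12, 0], [0, 0, 0]], [[0.75, 0.12, 0], [0, 0, 0]], [[0.75, 0.13, 0], [0, 0, 0]], [[0.75, 0.15, 0], [0, 0, 0]], [[0.75, 0.17, 0], [0, 0, 0]], [[0.75, 0.18, 0], [0, 0, 0]], [[0, 0, 0], [0, 0, 0]]], "grip": -1}}

```text
time: 12.32
eef_pos: [0.5232, 0.0168, 0.2149]
ee_rot: [-0.001, 0.605, 0.796, 0.001]
ft_force: [-0.8, 0.9, 0.2]
gripper_width: -0.0002
finger_force: 0.0
```

```bash
sed -i 's/^rep.*/rep((.014,0,.129))/' bar.py; python3 bar.py
```

```text
t 12.3167 mould tcp [0.0155 0.0008 0.2149] w -0.00020749269783221363 F(mould) [-0.52  1.08  0.19] q [-0.24  0.28  0.18  1.92 -0.06  0.95  0.25]
turn left (deg,tool) [ 0.07 -0.13  0.35]
shift left/0.03 (tool) [-0.033 -0.052  2.865]
crossbar 102 min [-0.0893 -0.2804  0.1066] max [ 0.0305 -0.2684  0.1208] mean [-0.0292 -0.2736  0.1151] slope deg -0.37
bar 207 min [-0.0368 -0.1996  0.1065] max [-0.0224 -0.0892  0.1202] mean [-0.0296 -0.1441  0.1127] slope deg -0.09
```

Bar undisturbed and straight. Going down behind the post.

>>> {"method": "jog_arm", "body": {"targets": [[[-0.03, -0.05, 0.6], [0, 0, 0]], [[0, 0, 0.7], [0, 0, 0]], [[0, 0, 0.6], [0, 0, 0]], [[0, 0, 0.5], [0, 0, 0]], [[0, 0, 0.3], [0, 0, 0]], [[0, 0, 0.15], [0, 0, 0]], [[0, 0, 0], [0, 0, 0]], [[0, 0, 0], [0, 0, 0]]]}}

```text
time: 13.03
eef_pos: [0.5225, 0.0095, 0.1297]
ee_rot: [0.0, 0.608, 0.794, 0.0]
ft_force: [-0.2, 0.7, 0.8]
gripper_width: 0.0001
finger_force: 0.0
```

```bash
python3 - <<'E'
from h import *
rep((.103,0,.129))
c=snap('side'); 
cv2.imwrite('pics/side4.png',cv2.resize(c['pixels'][160:300,260:430,::-1],None,fx=4,fy=4,interpolation=cv2.INTER_CUBIC))
E
```

```text
t 13.0333 mould tcp [ 0.0129 -0.0061  0.1297] w 6.862417405009583e-05 F(mould) [-0.04  0.76  0.79] q [-0.21  0.4   0.17  1.98 -0.1   0.77  0.28]
turn left (deg,tool) [ 0.03  0.02 -0.05]
shift left/0.03 (tool) [0.205 3.004 0.023]
```

View pics/side4.png

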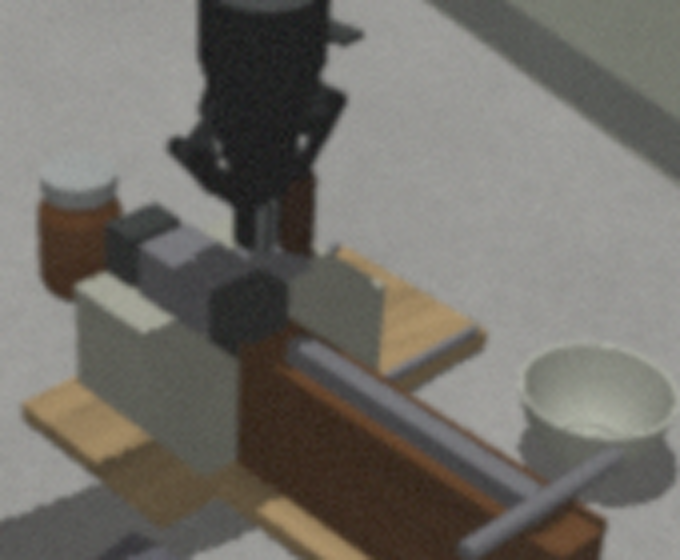

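The crop shows the fingers at (262,225) between the sleeves and the post at (298,210), with the bar lying in its groove. I'll centre on the post and push.

>>> {"method": "jog_arm", "body": {"targets": [[[0.2, 0, 0], [0, 0, 0]], [[0, 0.09, 0], [0, 0, 0]], [[0, 0.09, 0], [0, 0, 0]], [[0, 0.09, 0], [0, 0, 0]], [[0, 0.09, 0], [0, 0, 0]], [[0, 0.09, 0], [0, 0, 0]], [[0, 0.09, 0], [0, 0, 0]], [[0, 0.09, 0], [0, 0, 0]], [[0, 0.09, 0], [0, 0, 0]], [[0, 0.09, 0], [0, 0, 0]], [[0, 0.09, 0], [0, 0, 0]], [[0, 0.09, 0], [0, 0, 0]]]}}

```text
time: 14.08
eef_pos: [0.5489, 0.0235, 0.129]
ee_rot: [-0.0, 0.608, 0.794, -0.0]
ft_force: [-2.8, -1.4, 1.6]
gripper_width: 0.0001
finger_force: 1.9
```

>>> {"method": "jog_arm", "body": {"targets": [[[0, 0.09, 0], [0, 0, 0]], [[0, 0.09, 0], [0, 0, 0]], [[0, 0.09, 0], [0, 0, 0]], [[0, 0.09, 0], [0, 0, 0]], [[0, 0.09, 0], [0, 0, 0]], [[0, 0.09, 0], [0, 0, 0]], [[0, 0.09, 0], [0, 0, 0]], [[0, 0.09, 0], [0, 0, 0]], [[0, 0.09, 0], [0, 0, 0]], [[0, 0.09, 0], [0, 0, 0]], [[0, 0.09, 0], [0, 0, 0]], [[0, 0, 0], [0, 0, 0]]]}}

```text
time: 15.08
eef_pos: [0.5786, 0.0316, 0.1292]
ee_rot: [0.0, 0.607, 0.794, 0.0]
ft_force: [-0.4, -0.8, -1.6]
gripper_width: -0.0003
finger_force: 0.7
```

```bash
cat > post.py <<'E'
from h import *
rep((.103,0,.129))
for n in('top','side'):
    c=snap(n); P=cloud(c); L=(P-O)@M; hsv=cv2.cvtColor(c['pixels'],cv2.COLOR_RGB2HSV)
    m=(L[...,2]>.102)&(L[...,2]<.153)&(abs(L[...,1])<.03)&(L[...,0]>.02)&(L[...,0]<.16)&(hsv[...,1]>70)&(hsv[...,0]<25)
    q=L[m]; print(n,len(q), *( (q.min(0).round(3),q.max(0).round(3),q.mean(0).round(3)) if len(q) else ()))
E
python3 post.py
```

```text
t 15.0833 mould tcp [0.0728 0.0005 0.1292] w -0.0003014150894913385 F(mould) [-0.64 -0.67 -1.65] q [-0.23  0.48  0.16  1.84 -0.1   0.82  0.25]
turn left (deg,tool) [ 0.05  0.01 -0.01]
shift left/0.03 (tool) [-0.018  1.006  0.006]
top 0
side 47 [ 0.085 -0.012  0.102] [ 0.098 -0.001  0.149] [ 0.092 -0.007  0.124]
```

>>> {"method": "jog_arm", "body": {"targets": [[[0, 0.09, 0], [0, 0, 0]], [[0, 0.09, 0], [0, 0, 0]], [[0, 0.09, 0], [0, 0, 0]], [[0, 0.09, 0], [0, 0, 0]], [[0, 0.09, 0], [0, 0, 0]], [[0, 0.09, 0], [0, 0, 0]], [[0, 0.09, 0], [0, 0, 0]], [[0, 0.09, 0], [0, 0, 0]], [[0, 0.09, 0], [0, 0, 0]], [[0, 0.09, 0], [0, 0, 0]], [[0, 0.05, 0], [0, 0, 0]], [[0, 0.03, 0], [0, 0, 0]]]}}

```text
time: 16.18
eef_pos: [0.6066, 0.0393, 0.1293]
ee_rot: [0.0, 0.607, 0.794, 0.0]
ft_force: [-3.5, 0.1, 1.7]
gripper_width: 0.0001
finger_force: 1.6
```

```bash
python3 post.py
```

```text
t 16.1833 mould tcp [0.1018 0.0006 0.1293] w 6.498126338862401e-05 F(mould) [-3.34  1.    1.7 ] q [-0.23  0.53  0.16  1.77 -0.11  0.85  0.25]
turn left (deg,tool) [ 0.03 -0.   -0.01]
shift left/0.03 (tool) [-0.02   0.039  0.009]
top 0
side 51 [ 0.114 -0.01   0.102] [ 0.127 -0.001  0.15 ] [ 0.121 -0.007  0.126]
```

>>> {"method": "jog_arm", "body": {"targets": [[[0, 0.04, 0], [0, 0, 0]], [[0, 0.04, 0], [0, 0, 0]], [[0, 0.03, 0], [0, 0, 0]], [[0, 0.03, 0], [0, 0, 0]]]}}

```text
time: 16.62
eef_pos: [0.6095, 0.0401, 0.1292]
ee_rot: [-0.001, 0.607, 0.794, -0.001]
ft_force: [-7.8, -0.8, 6.2]
gripper_width: -0.0003
finger_force: 4.1
```

```bash
python3 post.py
```

```text
t 16.6167 mould tcp [0.1048 0.0006 0.1292] w -0.00031054999931084254 F(mould) [-7.7   1.25  6.19] q [-0.23  0.53  0.16  1.76 -0.11  0.86  0.24]
turn left (deg,tool) [-0.1  -0.02 -0.02]
shift left/0.03 (tool) [-0.021 -0.061  0.006]
top 0
side 38 [ 0.119 -0.01   0.102] [0.134 0.    0.15 ] [ 0.125 -0.007  0.126]
```

The force has risen to about 8 N, so the loose half is at its stop. I'll back off and rise.

>>> {"method": "jog_arm", "body": {"targets": [[[0, -0.1, 0], [0, 0, 0]], [[0, -0.3, 0], [0, 0, 0]], [[0, 0, 0], [0, 0, 0]], [[0, 0, -0.4], [0, 0, 0]], [[0, 0, -0.8], [0, 0, 0]], [[0, 0, -0.8], [0, 0, 0]], [[0, 0, -0.8], [0, 0, 0]], [[0, 0, -0.8], [0, 0, 0]], [[0, 0, 0], [0, 0, 0]], [[0, 0, 0], [0, 0, 0]]]}}

```text
time: 17.55
eef_pos: [0.6004, 0.0371, 0.24]
ee_rot: [0.002, 0.608, 0.794, 0.002]
ft_force: [0.2, 0.8, -0.6]
gripper_width: 0.0002
finger_force: 0.0
```

```bash
python3 post.py; python3 bar.py; python3 - <<'E'
from h import *
c=snap('side'); cv2.imwrite('pics/end.png',c['pixels'][:,:,::-1])
E
```

```text
t 17.55 mould tcp [9.52e-02 2.00e-04 2.40e-01] w 0.000164467482026073 F(mould) [ 0.4   0.73 -0.61] q [-0.25  0.38  0.18  1.71 -0.08  1.05  0.23]
turn left (deg,tool) [ 0.31  0.04 -0.02]
shift left/0.03 (tool) [-3.000e-03  2.380e-01  3.702e+00]
top 0
side 81 [ 0.115 -0.01   0.102] [0.134 0.009 0.151] [ 0.123 -0.004  0.131]
t 17.65 mould tcp [0.0934 0.0006 0.2371] w 5.781862755413203e-05 F(mould) [0.47 0.36 0.01] q [-0.25  0.39  0.18  1.71 -0.08  1.05  0.23]
turn left (deg,tool) [-0.   -0.01 -0.02]
shift left/0.03 (tool) [-0.021 -2.645  3.605]
crossbar 102 min [-0.0894 -0.281   0.1073] max [ 0.0306 -0.2679  0.1209] mean [-0.031  -0.2735  0.1153] slope deg -0.31
bar 203 min [-0.0368 -0.1999  0.1064] max [-0.0221 -0.0894  0.119 ] mean [-0.0297 -0.1449  0.1127] slope deg 0.0
```

View pics/end.png

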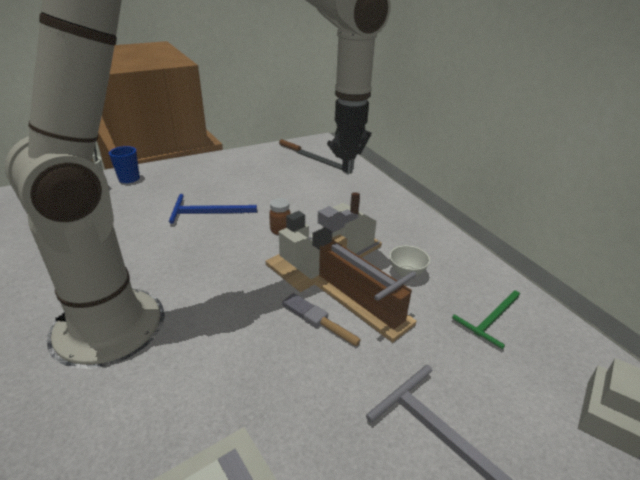

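The final view shows the bar in its groove at (375,270), the loose half open with its post at (355,203), and the jar, bowl and brush unmoved. The gripper is clear of everything.

```bash
python3 -c "
from workcell import close_job
print(close_job())"
```

```text
the job is handed in; nothing more can be done
None
```

I drew the small grey bar straight out and left it in the groove of its rest, pushed the loose mould half back about 74 mm to its stop, left the jar, bowl and brush where they were, and handed the job in with the gripper clear; no verdict was returned.

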